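Set out stacked pouring moulds on their drip trays

ROBOT

A 7-joint arm with a two-finger parallel gripper is mounted at the origin on a cart in front of the work surface, level with it; the furniture and walls round the work are solid. World frame = base frame: x ahead of the robot, y to its left, z up, the work surface at z = 0. Lengths are in m, angles in rad, forces in N, time in s.
With the tool pointing down it reaches from about 0.425 to 0.875 m from the base axis. Payload 4.7 kg.
Tool frame: the origin (TCP) lies midway between the tips of the shut fingers; the grasp point (between the pads) lies 19 mm behind it (ctrl.grip_point_offset is the distance from the TCP to the grasp point, in m); z points along the fingers, y is the line along which they close (so a half turn about z gives the same grasp; the last joint's range is limited). The gripper opens to 87 mm and grips with 3 to 60 N. Pads are 19 mm wide; open, the fingers measure 117 mm over their backs; the gripper's body (75 mm by 190 mm) begins 51 mm behind the grasp point.
Start: joints at [1.199, 0.321, -0.07, 1.45, 0.023, 1.371, -0.057], TCP at [0.245, -0.602, 0.223] pointing down, gripper open.
Joint ranges: [-2.86, 2.86], [-0.3, 2.09], [-1.38, 1.24], [0.06, 2.45], [-1.56, 4.7], [0.09, 2.05], [-2.69, 2.69]. Speed limits (rad/s): [2.57, 2.57, 3.14, 3.14, 3.14, 3.14, 3.14].

INTERFACE

Orientations are given as a rotation vector (axis times angle).
In Python, from bench import ctrl gives the robot as it stands. The module is installed in compiled form; this text tells all that it offers.
- The arm moves only by the shell command python3 -m handwheel 'ROWS' [OPENING] [FORCE]. ROWS is JSON, a list of rows, each an object of numbers: "x", "y", "z": the shift along the tool's x, y, z in m; "wx", "wy", "wz": the turn, a rotation vector about the tool's x, y, z in degrees. A call has 1 to 10 rows; each row is the pose to reach, as a shift and turn from the pose commanded when the call began, along the tool's axes at that moment; what a row does not reach only later rows make up. A row lasts 1/12 s, in which the tool goes at most 41.7 mm and 7.16 degrees, less where a joint would pass 70% of its speed; a pose out of reach is approached as far as the arm can. A call with a gripper value outside its range is refused whole. OPENING is the finger opening in m, from 0 to 0.087, set as the call begins (- or left out, the last holds). The fingers move at their own pace and stop on an object; FORCE is the grip in N (left out, the last holds). Time passes only in rows, so rows that repeat a pose let the fingers close. It gives the time, the measured TCP pose, the force, the opening and the grip force at its end, in the units of the state.
- ctrl.get_state(): the state, without advancing time (a new reading comes with each control period).
- ctrl.get_image(name): name is "scene" or "side" or "wrist"; returns a dict with "image" (400x640x3 uint8, red, green, blue), "K" (3x3 intrinsics, pixels), "k1" (the pictures are not rectified: a ray, as slopes to the right and down, at radius r is drawn at 1 + k1 r^2 times it, then the intrinsics apply), "world_to_cam" (4x4, takes a point from world to camera coordinates); the wrist camera has in their place "hand_eye" (4x4, takes a point from camera to tool coordinates, whose origin is the TCP and whose axes are the flange's). Camera axes: x right, y down, z forward; pixel columns grow to the right and rows downward; lengths in m; the calibration is good to about 2 mm. A picture is of the moment at which its call begins: read the wrist's pose just before it. There is no depth.
- ctrl.close_job(): hands the job in; it is judged then, once.
The state is a dict: "time": time; "joint_positions": joint angles; "qd": joint speeds; "joint_torque": joint torques, N m; "position": TCP position; "tool_rot": TCP orientation; "ft_force": force on the tool from outside, world axes, zero at the start; "torque": the same for the moment, N m; "grip_width": opening from 0.0 (shut) to 1.0 (fully open); "grip_force": force on a finger pad.
Only numpy, scipy, OpenCV 4.12 (cv2) and the standard library are available. Lean on these libraries where they do the work, as an engineer would, in place of code of your own. Each camera call takes 0.05 s, during which the arm holds its last target. There are 200 camera calls.

TASK

Get the moulds ready for pouring resin: take the stack of four white moulds apart and set each one flat in the grey drip tray of its own outline (square, hexagonal, round, oblong), inside the rim and cavity up. Do not let a mould tip over on the way, and leave the pearl vial and the dark jar standing where they are.

Things in the scene. Friction and masses are not known exactly. Their poses are not given: they have to be found in the camera images.
- mould_square: Square mould, 66 x 66 x 22 mm, 56 to 112 g, with an open pouring cavity 40 mm square in its top. At the start it stands on the table and is the lowest of the one stack of four moulds. x and y axes run along its sides. Origin: centre of its underside; z up out of the cavity. All four moulds are 22 mm high, of the same white silicone (firm, does not give).
- mould_hex: Hexagonal mould, regular, 50 mm across its flats (58 mm across corners), 22 mm high, 42 to 84 g, cavity in its top; second from below, lying on the square mould (within 3 mm of its centre). Its x axis is square to a pair of flats (further pairs every 60 degrees). Origin: centre of its underside; z up out of the cavity. All four moulds are 22 mm high, of the same white silicone (firm, does not give).
- mould_round: Round mould, 40 mm diameter, 22 mm high, 31 to 63 g, round cavity 22 mm wide in its top; third from below, lying on the hexagonal mould. Origin: centre of its underside; z up out of the cavity. All four moulds are 22 mm high, of the same white silicone (firm, does not give).
- mould_bar: Small oblong mould, 32 mm along its x axis, 18 mm along its y axis, 22 mm high, 21 to 42 g, oblong cavity in its top; topmost of the stack, lying on the round mould. Origin: centre of its underside; z up out of the cavity. All four moulds are 22 mm high, of the same white silicone (firm, does not give).
- tray_square: Square drip tray, inside 84 x 84 mm, outside 92 x 92 mm, x and y axes along its sides: the square mould's own place. Origin: centre of its underside; the tray is grey, its floor is 4 mm thick, its rim is 4 mm wide and its top 8 mm above the table; it is stuck down and does not move.
- tray_hex: Hexagonal drip tray, inside 68 mm and outside 76 mm across its flats, x axis square to a pair of flats: the hexagonal mould's own place. Origin: centre of its underside; the tray is grey, its floor is 4 mm thick, its rim is 4 mm wide and its top 8 mm above the table; it is stuck down and does not move.
- tray_round: Round drip tray, inside 58 mm and outside 66 mm in diameter: the round mould's own place. Origin: centre of its underside; the tray is grey, its floor is 4 mm thick, its rim is 4 mm wide and its top 8 mm above the table; it is stuck down and does not move.
- tray_bar: Oblong drip tray, the smallest, inside 50 mm along its x axis by 36 mm along its y axis, outside 58 x 44 mm: the oblong mould's own place. Origin: centre of its underside; the tray is grey, its floor is 4 mm thick, its rim is 4 mm wide and its top 8 mm above the table; it is stuck down and does not move.
- pearl_vial: Bystander, loose: upright clear vial of pearl powder with a white ribbed cap, 33 mm diameter, 70 mm high, in the near part of the work area, left of the middle. Origin: centre of its underside.
- dark_jar: Bystander, loose: small dark brown jar with a black screw cap, 34 mm diameter, 40 mm high, in the far part of the work area, at the middle. Origin: centre of its underside.
Not all that is in view belongs to the job. What is shaped like the tray_round but turquoise is not meant.

How it is judged:
At the end, for the whole second after the job is handed in: Each of the four moulds rests flat (tilt under 0.06 rad, underside less than 5.5 mm above the tray's underside, so on the floor and not on the rim) in the tray of its own outline, its centre within 14 mm of the tray's centre horizontally, and is at rest (horizontal distance between mould_square and tray_square below 0.014 m and angle between each of mould_square, mould_hex, mould_round, mould_bar's own z axis and vertical below 0.06 rad and z of mould_square in the frame of tray_square below 0.0055 m and linear speed of each of mould_square, mould_hex, mould_round, mould_bar below 0.02 m/s and horizontal distance between mould_hex and tray_hex below 0.014 m and z of mould_hex in the frame of tray_hex below 0.0055 m and horizontal distance between mould_round and tray_round below 0.014 m and z of mould_round in the frame of tray_round below 0.0055 m and horizontal distance between mould_bar and tray_bar below 0.014 m and z of mould_bar in the frame of tray_bar below 0.0055 m); the robot touches nothing.
It fails at once if a mould tips over or is turned cavity down (angle between any of mould_square, mould_hex, mould_round, mould_bar's own z axis and vertical above 0.8 rad).
It fails at once if the pearl vial or the dark jar is pushed more than 30 mm or knocked over (distance of any of pearl_vial, dark_jar from where it was at the start of the episode above 0.03 m or angle between any of pearl_vial, dark_jar's own z axis and vertical above 0.6 rad).
It also fails if it takes over 99 s, if anything falls off the work surface, if the arm or the gripper's body presses on something with over 40 N, if the wrist force passes 120 N, or if a joint passes its speed limit or range.

## Working session

There is one attempt and no reset: what is moved stays moved. The work goes in short steps, Python scripts to look and compute and a shell command to move; the robot and the scene stay as the last step left them, time stands still between calls to the robot, and variables do not carry over. Pictures are saved under pics/ and viewed, at most 19 in all, crops included, and the job is handed in when it is done.

```bash
mkdir -p pics; python3 - <<'E'
from bench import ctrl
import cv2,numpy as np
s=ctrl.get_state();print(s)
for n in("scene","side"):
    d=ctrl.get_image(n);cv2.imwrite(f"pics/{n}0.png",cv2.cvtColor(d["image"],cv2.COLOR_RGB2BGR));print(n,d["K"],d["k1"],np.round(d["world_to_cam"],4).tolist())
d=ctrl.get_image("wrist");print(d["K"],d["k1"],d["hand_eye"])
E
```

```text
{'time': 0.0, 'joint_positions': array([ 1.1991031 ,  0.32185624, -0.0701038 ,  1.45168342,  0.02261602,
        1.37082211, -0.05691879]), 'qd': array([-0.00159077, -0.00084697, -0.00163926,  0.00018655, -0.00013233,
       -0.0008866 , -0.00115523]), 'joint_torque': array([ 3.70140642e-04, -4.91284025e+01, -4.04076716e-01, -3.12526488e+01,
       -6.39911927e-02,  4.35965171e-02,  1.68298247e-04]), 'position': array([ 0.24433577, -0.60171482,  0.22143588]), 'tool_rot': array([-3.08143044e+00, -6.01934431e-01,  7.64309175e-04]), 'ft_force': array([ 0.88931407,  0.77918508, -0.32577609]), 'torque': array([0.03386996, 0.02970189, 0.04189503]), 'grip_force': 0.0, 'grip_width': 1.0049828921471191}
scene [[483.1864529    0.         313.01539416]
 [  0.         483.1864529  194.61136296]
 [  0.           0.           1.        ]] 0.003417011332636035 [[-0.8803, -0.4745, 0.0004, 0.4387], [-0.3091, 0.573, -0.7591, 0.2048], [0.3599, -0.6683, -0.651, 0.9818], [0.0, 0.0, 0.0, 1.0]]
side [[427.6305933    0.         318.80498916]
 [  0.         427.6305933  199.45758878]
 [  0.           0.           1.        ]] 0.036844193667953065 [[-0.8285, -0.5599, -0.0118, 0.433], [-0.3567, 0.5439, -0.7595, 0.2583], [0.4317, -0.6251, -0.6504, 0.9295], [0.0, 0.0, 0.0, 1.0]]
[[300.24125662   0.         319.14121076]
 [  0.         300.24125662 194.20514834]
 [  0.           0.           1.        ]] -0.011994397687085549 [[ 2.25919929e-04 -9.65467992e-01 -2.60521601e-01  7.03568200e-02]
 [ 9.99999973e-01  2.02168437e-04  1.17966292e-04  1.81248389e-04]
 [-6.12234343e-05 -2.60521620e-01  9.65468012e-01 -1.62587550e-01]
 [ 0.00000000e+00  0.00000000e+00  0.00000000e+00  1.00000000e+00]]
```

View pics/scene0.png

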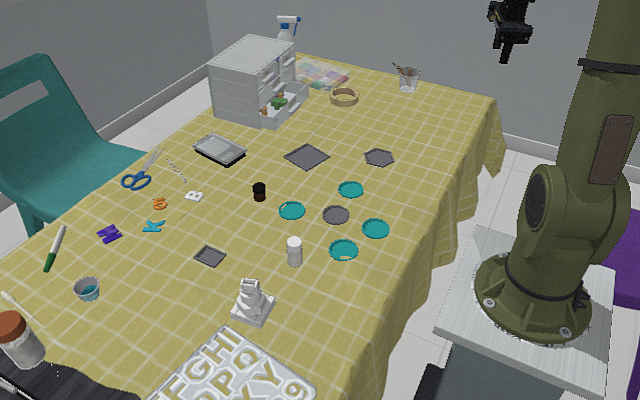

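View pics/side0.png

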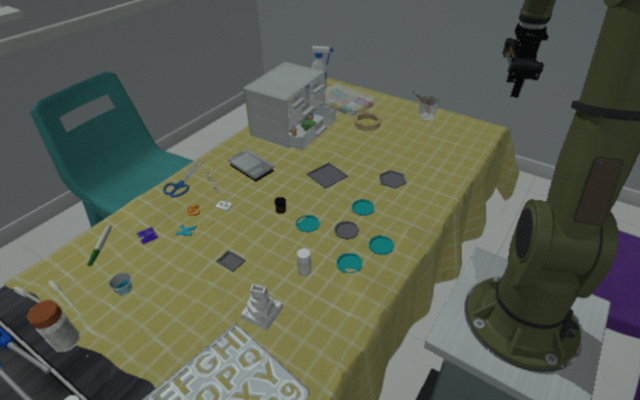

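The stack is at about (252,300). The grey trays are square at (307,157), hex at (379,158), round at (336,214) and bar at (209,256). Four turquoise trays at (292,211), (350,189), (376,228) and (343,250) are not meant, and the flat device at (219,150) is no tray. The vial is at (294,252) and the jar at (259,191). I'll confirm this in an enlarged crop.

```bash
cat > h.py <<'E'
import cv2,numpy as np
from bench import ctrl
from scipy.spatial.transform import Rotation as R
def cam(n):
    d=ctrl.get_image(n)
    if n=="wrist":
        s=ctrl.get_state();T=np.eye(4);T[:3,:3]=R.from_rotvec(s["tool_rot"]).as_matrix();T[:3,3]=s["position"]
        d["world_to_cam"]=np.linalg.inv(T@d["hand_eye"])
    return d
def ray(d,uv,z):
    "pixel -> world at height z"
    m=(np.array(uv,float)-d["K"][:2,2])/d["K"][0,0];p=m.copy()
    for _ in range(10): p=m/(1+d["k1"]*(p@p))
    W=np.linalg.inv(d["world_to_cam"]);v=W[:3,:3]@np.r_[p,1];o=W[:3,3]
    return (o+v*(z-o[2])/v[2])
def crop(d,x0,y0,x1,y1,k,name):
    im=cv2.cvtColor(d["image"],cv2.COLOR_RGB2BGR)[y0:y1,x0:x1]
    cv2.imwrite("pics/"+name,cv2.resize(im,None,fx=k,fy=k,interpolation=cv2.INTER_CUBIC))
def proj(d,P):
    q=d["world_to_cam"][:3]@np.r_[P,1];p=q[:2]/q[2];p=p*(1+d["k1"]*(p@p));return d["K"][:2,:2]@p+d["K"][:2,2]
E
python3 - <<'E'
from h import *
d=cam("scene");crop(d,190,140,410,330,3,"c1.png");crop(d,190,230,320,330,6,"c2.png")
for n,uv,z in[("sq",(307,157),.008),("hex",(379,158),.008),("round",(336,214),.008),("bar",(209,256),.008),("stack base",(252,307),.022),("vial",(294,263),0),("jar",(259,198),0)]:
    p=ray(d,uv,z);print(n,p.round(3),np.hypot(*p[:2]).round(3))
E
```

```text
sq [ 0.621 -0.192  0.008] 0.65
hex [ 0.445 -0.282  0.008] 0.527
round [ 0.449 -0.024  0.008] 0.449
bar [0.633 0.228 0.008] 0.673
stack base [0.469 0.303 0.022] 0.558
vial [0.464 0.151 0.   ] 0.488
jar [0.648 0.007 0.   ] 0.648
```

View pics/c1.png

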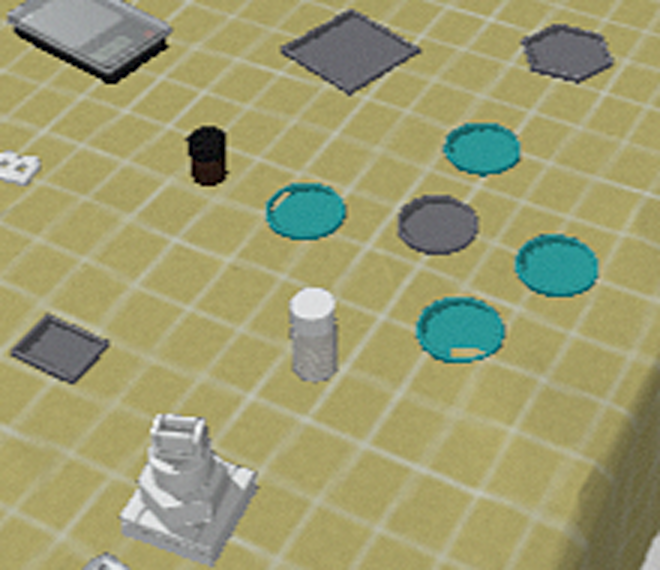

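View pics/c2.png

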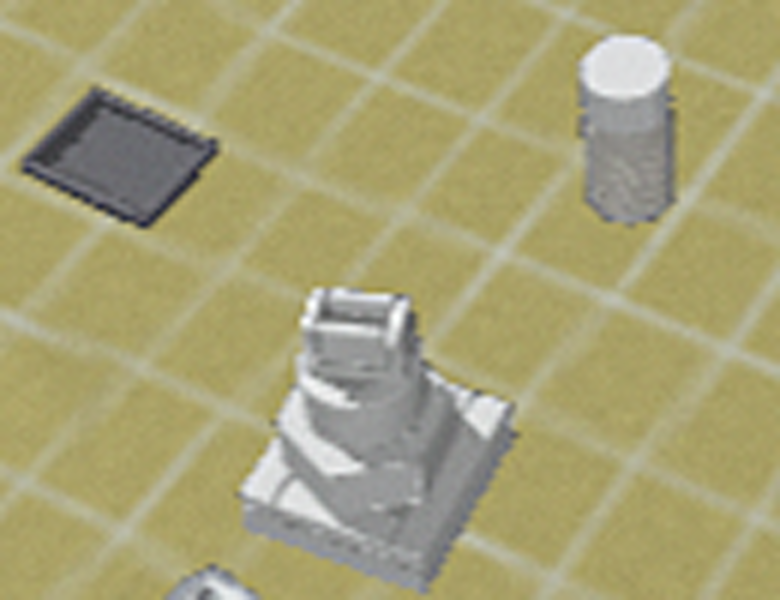

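The crops confirm it: the only grey round tray is at c1 (438,224). The stack and all four grey trays are clear, and the turquoise trays are decoys. Next I compute positions and yaws from the corners.

```bash
cat >> h.py <<'E'
def row(x,y,z,yaw):
    "row to bring TCP to x,y,z pointing down with tool x at yaw (deg)"
    s=ctrl.get_state();M=R.from_rotvec(s["tool_rot"]).as_matrix()
    d=M.T@(np.array([x,y,z])-s["position"])
    T=R.from_euler("z",yaw,degrees=True).as_matrix()@np.diag([1,-1,-1.])
    w=R.from_matrix(M.T@T).as_rotvec(degrees=True)
    print("row xyz",d.round(4),"w",w.round(1),"yaw now",np.degrees(np.arctan2(M[1,0],M[0,0])).round(1),"pos",s["position"].round(4),"t",round(s["time"],2))
E
python3 - <<'E'
from h import *
d=cam("scene")
A=lambda L,k,o:[np.array(p)/k+o for p in L]
o1=(190,140);o2=(190,230)
for n,L,z in [("sq",A([(282,49),(350,11),(420,49),(350,93)],3,o1),.008),("bar",A([(22,166),(96,88),(217,146),(145,227)],6,o2),.008),
 ("mould_sq",A([(240,494),(425,568),(514,405)],6,o2),.022),("mould_bar",A([(305,335),(317,290),(412,298),(403,345)],6,o2),.088),
 ("hex",A([(523,45),(563,25),(605,38),(613,63),(572,81),(530,68)],3,o1),.008),("round",A([(398,224),(438,195),(478,224),(438,254)],3,o1),.008)]:
    P=np.array([ray(d,p,z)[:2] for p in L]);e=np.diff(np.r_[P,P[:1]],axis=0)
    print(n,P.mean(0).round(4),(P.mean(0) if len(P)!=3 else (P[0]+P[2])/2).round(4),"len",np.hypot(*e.T).round(3),"ang",np.degrees(np.arctan2(e[:,1],e[:,0])).round(0))
row(.5,-.2,.3,0)
E
```

```text
sq [ 0.6222 -0.1939] [ 0.6222 -0.1939] len [0.087 0.089 0.092 0.091] ang [-107.  165.   74.  -18.]
bar [0.631  0.2267] [0.631  0.2267] len [0.044 0.057 0.043 0.057] ang [-89. 178.  91.  -2.]
mould_sq [0.457  0.3083] [0.4696 0.298 ] len [0.067 0.067 0.092] ang [-176.  -83.   51.]
mould_bar [0.4706 0.298 ] [0.4706 0.298 ] len [0.018 0.03  0.018 0.031] ang [ -67. -158.  115.   21.]
hex [ 0.4449 -0.2838] [ 0.4449 -0.2838] len [0.051 0.042 0.039 0.048 0.041 0.035] ang [-113.  179.  122.   62.    0.  -56.]
round [ 0.4479 -0.0219] [ 0.4479 -0.0219] len [0.048 0.046 0.048 0.046] ang [-105.  160.   74.  -20.]
row xyz [ 0.388  -0.2764 -0.0777] w [-0.   0.  22.1] yaw now 22.1 pos [ 0.2445 -0.602   0.2221] t 0.25
```

```bash
python3 -m handwheel '[{"x":0.407,"y":-0.322,"z":-0.04},{"x":0.407,"y":-0.322,"z":-0.04},{"x":0.407,"y":-0.322,"z":-0.04},{"x":0.407,"y":-0.322,"z":-0.04},{"x":0.407,"y":-0.322,"z":-0.04},{"x":0.407,"y":-0.322,"z":-0.04},{"x":0.407,"y":-0.322,"z":-0.04},{"x":0.407,"y":-0.322,"z":-0.04},{"x":0.407,"y":-0.322,"z":-0.04},{"x":0.407,"y":-0.322,"z":-0.04}]'; python3 -c "
from h import *
row(.47,.298,.2,22)"
```

```text
row xyz [ 0.5477 -0.7489  0.0227] w [-0.   0.   0.1] yaw now 22.1 pos [ 0.2445 -0.602   0.2221] t 0.25invalid input at $[0]: expected keys x, y, z, wx, wy, wz
```

```bash
python3 -m handwheel '[{"x":0.407,"y":-0.322,"z":-0.04,"wx":0,"wy":0,"wz":0},{"x":0.407,"y":-0.322,"z":-0.04,"wx":0,"wy":0,"wz":0},{"x":0.407,"y":-0.322,"z":-0.04,"wx":0,"wy":0,"wz":0},{"x":0.407,"y":-0.322,"z":-0.04,"wx":0,"wy":0,"wz":0},{"x":0.407,"y":-0.322,"z":-0.04,"wx":0,"wy":0,"wz":0},{"x":0.407,"y":-0.322,"z":-0.04,"wx":0,"wy":0,"wz":0},{"x":0.407,"y":-0.322,"z":-0.04,"wx":0,"wy":0,"wz":0},{"x":0.407,"y":-0.322,"z":-0.04,"wx":0,"wy":0,"wz":0},{"x":0.407,"y":-0.322,"z":-0.04,"wx":0,"wy":0,"wz":0},{"x":0.407,"y":-0.322,"z":-0.04,"wx":0,"wy":0,"wz":0}]'; python3 -c "
from h import *
row(.47,.298,.2,22)"
```

```text
time: 1.08
position: [0.45, -0.2389, 0.255]
tool_rot: [3.083, 0.602, 0.0]
ft_force: [1.3, 0.1, -0.0]
grip_width: 1.0
grip_force: 0.0
row xyz [ 0.2205 -0.49    0.0546] w [ 0.  -0.   0.1] yaw now 22.1 pos [ 0.45   -0.2389  0.255 ] t 1.08
```

```bash
python3 -m handwheel '[{"x":0.22,"y":-0.49,"z":0.055,"wx":0,"wy":0,"wz":0},{"x":0.22,"y":-0.49,"z":0.055,"wx":0,"wy":0,"wz":0},{"x":0.22,"y":-0.49,"z":0.055,"wx":0,"wy":0,"wz":0},{"x":0.22,"y":-0.49,"z":0.055,"wx":0,"wy":0,"wz":0},{"x":0.22,"y":-0.49,"z":0.055,"wx":0,"wy":0,"wz":0},{"x":0.22,"y":-0.49,"z":0.055,"wx":0,"wy":0,"wz":0},{"x":0.22,"y":-0.49,"z":0.055,"wx":0,"wy":0,"wz":0},{"x":0.22,"y":-0.49,"z":0.055,"wx":0,"wy":0,"wz":0},{"x":0.22,"y":-0.49,"z":0.055,"wx":0,"wy":0,"wz":0},{"x":0.22,"y":-0.49,"z":0.055,"wx":0,"wy":0,"wz":0}]'; python3 -c "
from h import *
row(.47,.298,.2,22)"
```

```text
time: 1.92
position: [0.4641, 0.1752, 0.2123]
tool_rot: [3.082, 0.601, 0.002]
ft_force: [1.1, -0.3, -0.3]
grip_width: 0.999
grip_force: 0.0
row xyz [ 0.0516 -0.1116  0.0122] w [ 0.1 -0.1  0.1] yaw now 22.1 pos [0.4641 0.1752 0.2123] t 1.92
```

```bash
python3 -m handwheel '[{"x":0.05,"y":-0.107,"z":0.012,"wx":0,"wy":0,"wz":0},{"x":0.05,"y":-0.107,"z":0.012,"wx":0,"wy":0,"wz":0},{"x":0.05,"y":-0.107,"z":0.012,"wx":0,"wy":0,"wz":0},{"x":0.05,"y":-0.107,"z":0.012,"wx":0,"wy":0,"wz":0},{"x":0.05,"y":-0.107,"z":0.012,"wx":0,"wy":0,"wz":0},{"x":0.05,"y":-0.107,"z":0.012,"wx":0,"wy":0,"wz":0}]' 0.045 8; python3 -c "
from h import *
d=cam('wrist');row(.4706,.298,.073,22);np.set_printoptions(suppress=True)
for P in [(.4706,.298,.088),(.4696,.298,.022)]: print(proj(d,P).round(1))
np.save('w1.npy',d['world_to_cam']);crop(d,220,150,420,300,4,'w1.png')"
```

```text
time: 2.42
position: [0.4705, 0.2907, 0.1998]
tool_rot: [3.083, 0.602, -0.001]
ft_force: [0.8, 0.7, 0.3]
grip_width: 0.63
grip_force: 0.0
row xyz [ 0.0028 -0.0079  0.1269] w [ 0.1  0.  -0. ] yaw now 22.0 pos [0.471  0.2898 0.1999] t 2.47
[310.6 187.5]
[311.7 174.6]
```

View pics/w1.png

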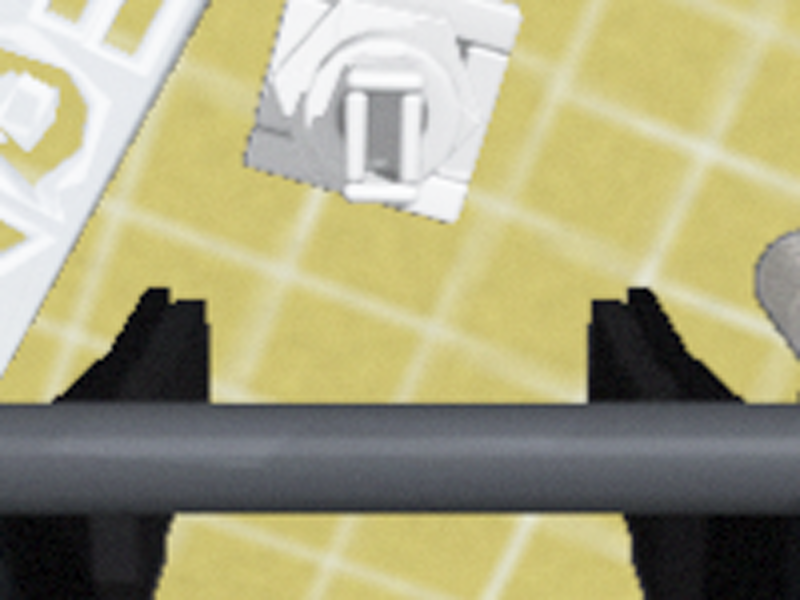

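The wrist view shows the bar's top centred at crop (384,135), square with the fingers. It is 4–5 px off my scene estimate, so I refine from this.

```bash
python3 -c "
from h import *
d=cam('wrist')
P=np.array([ray(d,np.array(p)/4+(220,150),.088) for p in [(346,70),(424,72),(420,200),(345,200)]])
print(P.round(4),P.mean(0).round(4))
for n,L,z in [('sq top pts',[(522,10),(245,155),(458,212)],.022)]:print(n,[ray(d,np.array(p)/4+(220,150),z).round(4)[:2] for p in L])
row(*P.mean(0)[:2],.073,22)"
```

```text
[[0.4872 0.3081 0.088 ]
 [0.4935 0.2912 0.088 ]
 [0.4646 0.2804 0.088 ]
 [0.4579 0.297  0.088 ]] [0.4758 0.2942 0.088 ]
sq top pts [array([0.51  , 0.2663]), array([0.4409, 0.3245]), array([0.4481, 0.26  ])]
row xyz [ 0.0061 -0.0028  0.1271] w [ 0.1  0.  -0. ] yaw now 22.0 pos [0.4712 0.2895 0.2001] t 2.52
```

```bash
python3 -m handwheel '[{"x":0.006,"y":-0.003,"z":0.03,"wx":0,"wy":0,"wz":0},{"x":0.006,"y":-0.003,"z":0.065,"wx":0,"wy":0,"wz":0},{"x":0.006,"y":-0.003,"z":0.1,"wx":0,"wy":0,"wz":0},{"x":0.006,"y":-0.003,"z":0.127,"wx":0,"wy":0,"wz":0},{"x":0.006,"y":-0.003,"z":0.127,"wx":0,"wy":0,"wz":0},{"x":0.006,"y":-0.003,"z":0.127,"wx":0,"wy":0,"wz":0},{"x":0.006,"y":-0.003,"z":0.127,"wx":0,"wy":0,"wz":0}]'; python3 -c "
from h import *
row(.4758,.2942,.073,22)
d=cam('side');crop(d,210,270,310,340,8,'s1.png')"
```

```text
time: 3.1
position: [0.4763, 0.2961, 0.075]
tool_rot: [3.084, 0.6, 0.004]
ft_force: [-0.7, -0.1, 0.3]
grip_width: 0.516
grip_force: 0.0
row xyz [-0.0012  0.0016  0.002 ] w [ 0.  -0.1  0. ] yaw now 22.0 pos [0.4763 0.2961 0.075 ] t 3.1
```

View pics/s1.png

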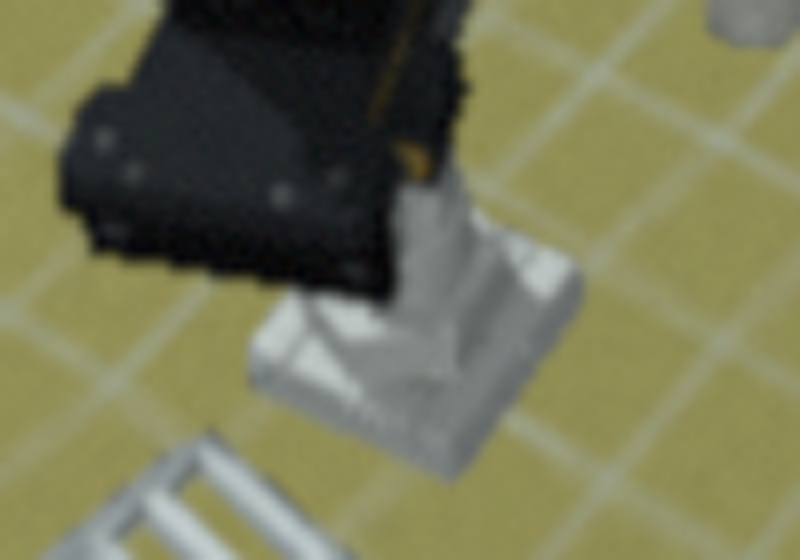

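The fingers straddle the bar above the round mould, so I close.

```bash
python3 -m handwheel '[{"x":0,"y":0,"z":0,"wx":0,"wy":0,"wz":0},{"x":0,"y":0,"z":0,"wx":0,"wy":0,"wz":0},{"x":0,"y":0,"z":0,"wx":0,"wy":0,"wz":0},{"x":0,"y":0,"z":0,"wx":0,"wy":0,"wz":0},{"x":0,"y":0,"z":0,"wx":0,"wy":0,"wz":0},{"x":0,"y":0,"z":0,"wx":0,"wy":0,"wz":0},{"x":0,"y":0,"z":0,"wx":0,"wy":0,"wz":0},{"x":0,"y":0,"z":0,"wx":0,"wy":0,"wz":0}]' 0 15; python3 -c "
from h import *
row(.631,.2267,.15,0)"
```

```text
time: 3.82
position: [0.475, 0.2965, 0.0733]
tool_rot: [3.083, 0.602, 0.0]
ft_force: [-0.0, -0.4, 2.2]
grip_width: 0.203
grip_force: 14.9
row xyz [ 0.1183  0.1233 -0.0766] w [ 0.  -0.  22.1] yaw now 22.1 pos [0.475  0.2965 0.0733] t 3.82
```

```bash
python3 -m handwheel '[{"x":0,"y":0,"z":-0.02,"wx":0,"wy":0,"wz":0},{"x":0,"y":0,"z":-0.05,"wx":0,"wy":0,"wz":0},{"x":0.02,"y":0.02,"z":-0.077,"wx":0,"wy":0,"wz":5},{"x":0.045,"y":0.045,"z":-0.077,"wx":0,"wy":0,"wz":10},{"x":0.07,"y":0.07,"z":-0.077,"wx":0,"wy":0,"wz":15},{"x":0.095,"y":0.1,"z":-0.077,"wx":0,"wy":0,"wz":20},{"x":0.118,"y":0.123,"z":-0.077,"wx":0,"wy":0,"wz":22},{"x":0.118,"y":0.123,"z":-0.077,"wx":0,"wy":0,"wz":22},{"x":0.118,"y":0.123,"z":-0.077,"wx":0,"wy":0,"wz":22},{"x":0.118,"y":0.123,"z":-0.077,"wx":0,"wy":0,"wz":22}]'; python3 -c "
from h import *
d=cam('wrist');row(.631,.2267,.0125,0)
print(proj(d,(.631,.2267,.008)))
crop(d,200,120,440,300,3,'w2.png')"
```

```text
time: 4.65
position: [0.6297, 0.2276, 0.1494]
tool_rot: [-3.141, -0.004, 0.003]
ft_force: [0.2, -0.3, 0.3]
grip_width: 0.205
grip_force: 14.9
row xyz [0.002  0.0016 0.1372] w [-0.   0.1  0.2] yaw now 0.2 pos [0.6292 0.2282 0.1497] t 4.7
[320.19069277 181.52591587]
```

View pics/w2.png

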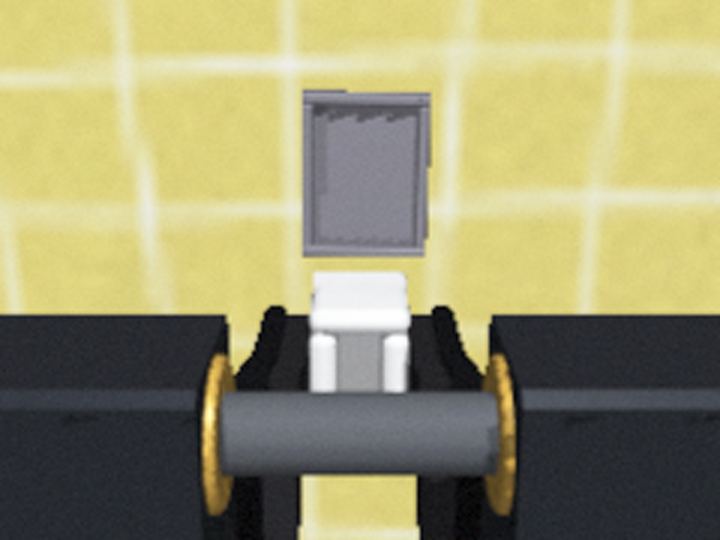

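The bar is held level. The tray's centre is at crop (366,174), about 3 mm in +x and 2 mm in −y of the scene estimate. I'll lower it there.

```bash
python3 -m handwheel '[{"x":0.003,"y":0.002,"z":0.035,"wx":0,"wy":0,"wz":0},{"x":0.0055,"y":0.0035,"z":0.07,"wx":0,"wy":0,"wz":0},{"x":0.0055,"y":0.0035,"z":0.1,"wx":0,"wy":0,"wz":0},{"x":0.0055,"y":0.0035,"z":0.12,"wx":0,"wy":0,"wz":0},{"x":0.0055,"y":0.0035,"z":0.13,"wx":0,"wy":0,"wz":0},{"x":0.0055,"y":0.0035,"z":0.136,"wx":0,"wy":0,"wz":0},{"x":0.0055,"y":0.0035,"z":0.1375,"wx":0,"wy":0,"wz":0},{"x":0.0055,"y":0.0035,"z":0.1375,"wx":0,"wy":0,"wz":0},{"x":0.0055,"y":0.0035,"z":0.1375,"wx":0,"wy":0,"wz":0}]'
```

```text
time: 5.45
position: [0.637, 0.2241, 0.0144]
tool_rot: [-3.141, -0.003, -0.004]
ft_force: [-0.4, 0.1, -0.4]
grip_width: 0.204
grip_force: 14.9
```

```bash
python3 -m handwheel '[{"x":0,"y":0,"z":0.0025,"wx":0,"wy":0,"wz":0},{"x":0,"y":0,"z":0.0025,"wx":0,"wy":0,"wz":0},{"x":0,"y":0,"z":0.0025,"wx":0,"wy":0,"wz":0},{"x":0,"y":0,"z":0.0025,"wx":0,"wy":0,"wz":0}]'
```

```text
time: 5.78
position: [0.6371, 0.2238, 0.0114]
tool_rot: [-3.141, -0.003, -0.004]
ft_force: [1.5, 1.3, 4.1]
grip_width: 0.205
grip_force: 14.9
```

```bash
python3 -m handwheel '[{"x":0,"y":0,"z":0,"wx":0,"wy":0,"wz":0},{"x":0,"y":0,"z":0,"wx":0,"wy":0,"wz":0},{"x":0,"y":0,"z":0,"wx":0,"wy":0,"wz":0},{"x":0,"y":0,"z":-0.01,"wx":0,"wy":0,"wz":0},{"x":0,"y":0,"z":-0.04,"wx":0,"wy":0,"wz":0},{"x":0,"y":0,"z":-0.08,"wx":0,"wy":0,"wz":0},{"x":0,"y":0,"z":-0.12,"wx":0,"wy":0,"wz":0},{"x":0,"y":0,"z":-0.15,"wx":0,"wy":0,"wz":0},{"x":0,"y":0,"z":-0.15,"wx":0,"wy":0,"wz":0}]' 0.07 15; python3 -c "
from h import *
d=cam('wrist');row(.45,.294,.16,0)
crop(d,200,120,440,300,3,'w3.png')"
```

```text
time: 6.53
position: [0.6395, 0.2257, 0.169]
tool_rot: [-3.137, -0.003, -0.019]
ft_force: [0.2, 0.6, -0.4]
grip_width: 0.773
grip_force: 0.0
row xyz [-0.188  -0.0695  0.0041] w [-0.1 -0.4  0.1] yaw now 0.1 pos [0.6381 0.2248 0.1654] t 6.58
```

View pics/w3.png

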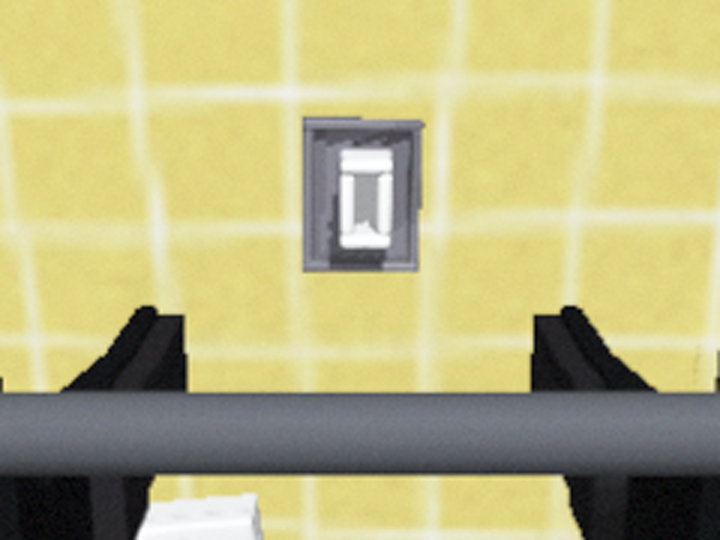

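The bar sits flat in its tray. Next is the round mould: hover over the stack and look.

```bash
python3 -m handwheel '[{"x":-0.04,"y":-0.017,"z":0,"wx":0,"wy":0,"wz":0},{"x":-0.08,"y":-0.034,"z":0,"wx":0,"wy":0,"wz":0},{"x":-0.115,"y":-0.05,"z":0,"wx":0,"wy":0,"wz":0},{"x":-0.145,"y":-0.062,"z":0,"wx":0,"wy":0,"wz":0},{"x":-0.1625,"y":-0.07,"z":0,"wx":0,"wy":0,"wz":0},{"x":-0.1625,"y":-0.07,"z":0,"wx":0,"wy":0,"wz":0},{"x":-0.1625,"y":-0.07,"z":0,"wx":0,"wy":0,"wz":0},{"x":-0.1625,"y":-0.07,"z":0,"wx":0,"wy":0,"wz":0}]'; python3 -c "
from h import *
d=cam('wrist');row(.4755,.2945,.0515,0);np.save('w4.npy',d['world_to_cam'])
print(proj(d,(.4755,.2945,.066)))
crop(d,240,130,400,250,5,'w4.png')"
```

```text
time: 7.25
position: [0.4741, 0.2919, 0.1596]
tool_rot: [3.141, 0.001, -0.0]
ft_force: [0.8, 0.6, 0.5]
grip_width: 0.802
grip_force: 0.0
row xyz [ 0.001  -0.0029  0.1081] w [ 0.  0. -0.] yaw now -0.0 pos [0.4745 0.2917 0.1596] t 7.3
[315.37655039 194.55620086]
```

View pics/w4.png

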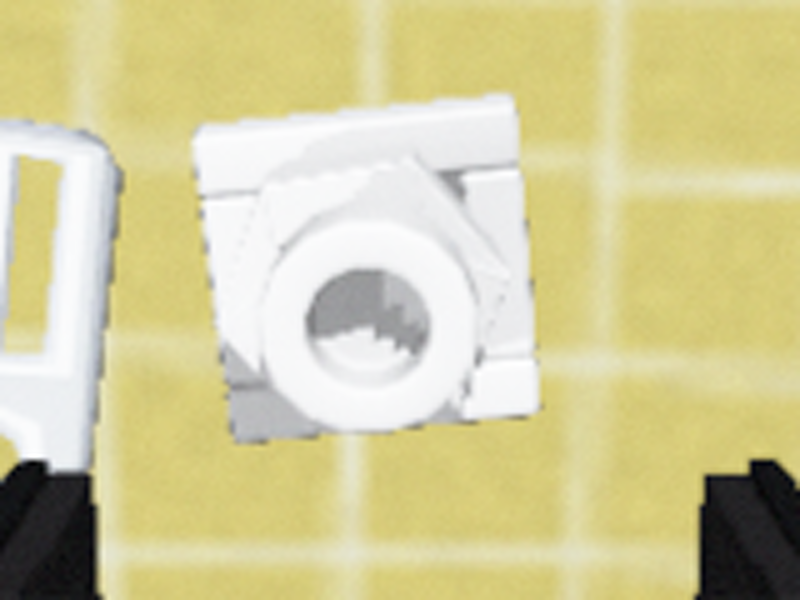

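The round mould's rim is centred at crop (370,325), within about 1 mm of expectation. I descend and grip.

```bash
python3 -m handwheel '[{"x":0.001,"y":-0.004,"z":0.035,"wx":0,"wy":0,"wz":0},{"x":0.001,"y":-0.004,"z":0.07,"wx":0,"wy":0,"wz":0},{"x":0.001,"y":-0.004,"z":0.095,"wx":0,"wy":0,"wz":0},{"x":0.001,"y":-0.004,"z":0.108,"wx":0,"wy":0,"wz":0},{"x":0.001,"y":-0.004,"z":0.108,"wx":0,"wy":0,"wz":0},{"x":0.001,"y":-0.004,"z":0.108,"wx":0,"wy":0,"wz":0}]' && python3 -m handwheel '[{"x":0,"y":0,"z":0,"wx":0,"wy":0,"wz":0},{"x":0,"y":0,"z":0,"wx":0,"wy":0,"wz":0},{"x":0,"y":0,"z":0,"wx":0,"wy":0,"wz":0},{"x":0,"y":0,"z":0,"wx":0,"wy":0,"wz":0},{"x":0,"y":0,"z":0,"wx":0,"wy":0,"wz":0},{"x":0,"y":0,"z":0,"wx":0,"wy":0,"wz":0},{"x":0,"y":0,"z":0,"wx":0,"wy":0,"wz":0},{"x":0,"y":0,"z":0,"wx":0,"wy":0,"wz":0}]' 0 20; python3 -c "
from h import *
row(.452,-.0249,.15,0)"
```

```text
time: 7.8
position: [0.475, 0.2969, 0.052]
tool_rot: [-3.141, -0.001, 0.002]
ft_force: [0.7, -0.3, -0.5]
grip_width: 0.804
grip_force: 0.0
time: 8.47
position: [0.4747, 0.2971, 0.0526]
tool_rot: [3.142, 0.003, 0.001]
ft_force: [-0.3, 0.3, 4.5]
grip_width: 0.449
grip_force: 20.0
row xyz [-0.0232  0.322  -0.0974] w [ 0.  -0.   0.1] yaw now 0.1 pos [0.4747 0.2971 0.0526] t 8.47
```

```bash
python3 -m handwheel '[{"x":0,"y":0,"z":-0.02,"wx":0,"wy":0,"wz":0},{"x":0,"y":0,"z":-0.055,"wx":0,"wy":0,"wz":0},{"x":0,"y":0,"z":-0.097,"wx":0,"wy":0,"wz":0},{"x":-0.003,"y":0.035,"z":-0.097,"wx":0,"wy":0,"wz":0},{"x":-0.006,"y":0.075,"z":-0.097,"wx":0,"wy":0,"wz":0},{"x":-0.009,"y":0.115,"z":-0.097,"wx":0,"wy":0,"wz":0},{"x":-0.012,"y":0.155,"z":-0.097,"wx":0,"wy":0,"wz":0},{"x":-0.015,"y":0.195,"z":-0.097,"wx":0,"wy":0,"wz":0},{"x":-0.018,"y":0.235,"z":-0.097,"wx":0,"wy":0,"wz":0},{"x":-0.021,"y":0.27,"z":-0.097,"wx":0,"wy":0,"wz":0}]' && python3 -m handwheel '[{"x":-0.001,"y":0.03,"z":0,"wx":0,"wy":0,"wz":0},{"x":-0.002,"y":0.048,"z":0,"wx":0,"wy":0,"wz":0},{"x":-0.002,"y":0.052,"z":0,"wx":0,"wy":0,"wz":0},{"x":-0.002,"y":0.052,"z":0,"wx":0,"wy":0,"wz":0},{"x":-0.002,"y":0.052,"z":0,"wx":0,"wy":0,"wz":0}]';python3 -c "
from h import *
d=cam('wrist');row(.452,-.0249,.0128,0);np.save('w5.npy',d['world_to_cam'])
print(proj(d,(.452,-.0249,.008)))
crop(d,200,120,440,300,3,'w5.png')"
```

```text
time: 9.3
position: [0.4531, 0.0241, 0.149]
tool_rot: [3.14, 0.001, 0.0]
ft_force: [0.8, -0.0, 0.4]
grip_width: 0.452
grip_force: 20.0
time: 9.72
position: [0.452, -0.0238, 0.149]
tool_rot: [-3.141, -0.004, 0.0]
ft_force: [-0.4, -0.3, 0.2]
grip_width: 0.456
grip_force: 20.0
row xyz [-1.000e-04  1.800e-03  1.362e-01] w [-0.   0.   0.2] yaw now 0.2 pos [ 0.4521 -0.0232  0.149 ] t 9.77
[320.36996882 183.62641332]
```

View pics/w5.png

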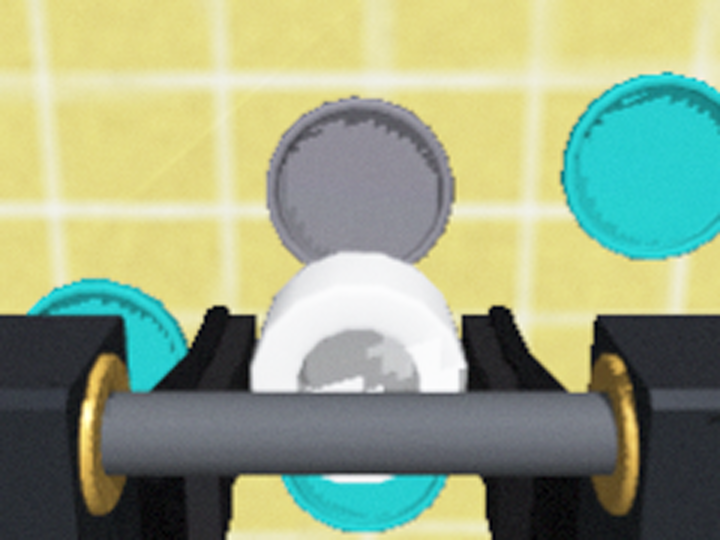

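The grey tray is centred at crop (361,189), which matches the prediction within 1 px. I lower the mould.

```bash
python3 -m handwheel '[{"x":0,"y":0.001,"z":0.035,"wx":0,"wy":0,"wz":0},{"x":0,"y":0.002,"z":0.07,"wx":0,"wy":0,"wz":0},{"x":0,"y":0.002,"z":0.1,"wx":0,"wy":0,"wz":0},{"x":0,"y":0.002,"z":0.12,"wx":0,"wy":0,"wz":0},{"x":0,"y":0.002,"z":0.13,"wx":0,"wy":0,"wz":0},{"x":0,"y":0.002,"z":0.135,"wx":0,"wy":0,"wz":0},{"x":0,"y":0.002,"z":0.137,"wx":0,"wy":0,"wz":0},{"x":0,"y":0.002,"z":0.1375,"wx":0,"wy":0,"wz":0},{"x":0,"y":0.002,"z":0.1375,"wx":0,"wy":0,"wz":0},{"x":0,"y":0.002,"z":0.1375,"wx":0,"wy":0,"wz":0}]'
```

```text
time: 10.6
position: [0.4534, -0.0268, 0.0127]
tool_rot: [3.141, 0.004, 0.004]
ft_force: [-0.4, 0.6, -0.4]
grip_width: 0.451
grip_force: 20.0
```

```bash
python3 -m handwheel '[{"x":0,"y":0,"z":0.001,"wx":0,"wy":0,"wz":0},{"x":0,"y":0,"z":0.001,"wx":0,"wy":0,"wz":0},{"x":0,"y":0,"z":0.001,"wx":0,"wy":0,"wz":0}]'
```

```text
time: 10.85
position: [0.4534, -0.0269, 0.0125]
tool_rot: [3.141, 0.003, 0.003]
ft_force: [-2.9, 0.8, 9.9]
grip_width: 0.453
grip_force: 20.0
```

```bash
python3 -m handwheel '[{"x":0,"y":0,"z":0,"wx":0,"wy":0,"wz":0},{"x":0,"y":0,"z":0,"wx":0,"wy":0,"wz":0},{"x":0,"y":0,"z":0,"wx":0,"wy":0,"wz":0},{"x":0,"y":0,"z":0,"wx":0,"wy":0,"wz":0},{"x":0,"y":0,"z":-0.01,"wx":0,"wy":0,"wz":0},{"x":0,"y":0,"z":-0.04,"wx":0,"wy":0,"wz":0},{"x":0,"y":0,"z":-0.08,"wx":0,"wy":0,"wz":0},{"x":0,"y":0,"z":-0.12,"wx":0,"wy":0,"wz":0},{"x":0,"y":0,"z":-0.15,"wx":0,"wy":0,"wz":0},{"x":0.003,"y":-0.035,"z":-0.15,"wx":0,"wy":0,"wz":0}]' 0.087 25 && python3 -m handwheel '[{"x":0.003,"y":-0.04,"z":0,"wx":0,"wy":0,"wz":0},{"x":0.006,"y":-0.08,"z":0,"wx":0,"wy":0,"wz":0},{"x":0.008,"y":-0.12,"z":0,"wx":0,"wy":0,"wz":0},{"x":0.011,"y":-0.16,"z":0,"wx":0,"wy":0,"wz":0},{"x":0.014,"y":-0.2,"z":0,"wx":0,"wy":0,"wz":0},{"x":0.017,"y":-0.24,"z":0,"wx":0,"wy":0,"wz":0},{"x":0.019,"y":-0.275,"z":0,"wx":0,"wy":0,"wz":0},{"x":0.019,"y":-0.287,"z":0,"wx":0,"wy":0,"wz":0},{"x":0.019,"y":-0.287,"z":0,"wx":0,"wy":0,"wz":0},{"x":0.019,"y":-0.287,"z":0,"wx":0,"wy":0,"wz":0}]';python3 -c "
from h import *
d=cam('wrist');row(.4755,.2955,.0295,0);np.save('w6.npy',d['world_to_cam'])
print(proj(d,(.4755,.2955,.044)))
crop(d,240,130,400,250,5,'w6.png')"
```

```text
time: 11.68
position: [0.4591, 0.0018, 0.1675]
tool_rot: [3.136, -0.013, 0.018]
ft_force: [2.1, -0.5, -0.3]
grip_width: 0.99
grip_force: 0.0
time: 12.52
position: [0.4729, 0.2955, 0.1607]
tool_rot: [3.141, 0.006, -0.001]
ft_force: [0.3, -0.2, 0.1]
grip_width: 1.003
grip_force: 0.0
row xyz [ 0.0021 -0.0016  0.1311] w [0.1 0.  0.1] yaw now 0.1 pos [0.4735 0.294  0.1606] t 12.57
[316.97584344 187.20957132]
```

View pics/w6.png

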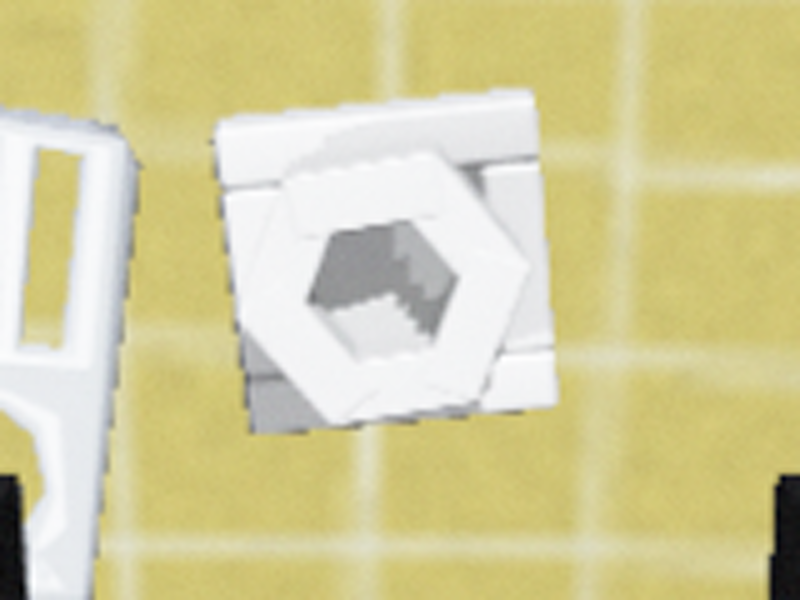

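```bash
python3 - <<'E'
from h import *
d=cam('wrist')
g=lambda L,z:np.array([ray(d,np.array(p)/5+(240,130),z)[:2] for p in L])
for L in([(435,152),(528,265),(478,405),(330,422),(243,310),(290,180)],[(410,218),(457,278),(437,338),(357,362),(308,302),(335,235)]):
    P=g(L,.044);e=np.diff(np.r_[P,P[:1]],axis=0);print(P.mean(0).round(4),np.hypot(*e.T).round(3),(np.degrees(np.arctan2(e[:,1],e[:,0]))%60).round(0),"across corners",[np.hypot(*(P[i]-P[i+3])).round(3) for i in range(3)])
P=g([(218,122),(533,90),(555,408),(252,434)],.022);print("sq",P.mean(0),np.diff(np.r_[P,P[:1]],axis=0))
row(*g([(385,290)],.044)[0],.0295,0)
E
```

```text
[0.475  0.2949] [0.028 0.03  0.029 0.028 0.027 0.028] [40. 42. 37. 36. 39. 41.] across corners [np.float64(0.057), np.float64(0.055), np.float64(0.057)]
[0.4753 0.2949] [0.015 0.012 0.016 0.015 0.014 0.015] [38. 43. 47. 38. 38. 43.] across corners [np.float64(0.03), np.float64(0.029), np.float64(0.028)]
sq [0.47437081 0.29385713] [[ 0.00639003 -0.06306427]
 [-0.06679176 -0.00624969]
 [-0.00578262  0.06411965]
 [ 0.06618435  0.00519431]]
row xyz [ 0.0013 -0.0016  0.1311] w [ 0.1 -0.   0. ] yaw now 0.0 pos [0.4738 0.2933 0.1606] t 12.62
```

```bash
python3 -m handwheel '[{"x":0.001,"y":-0.001,"z":0.02,"wx":0,"wy":0,"wz":6},{"x":0.0015,"y":-0.0015,"z":0.045,"wx":0,"wy":0,"wz":12},{"x":0.0015,"y":-0.0015,"z":0.07,"wx":0,"wy":0,"wz":18},{"x":0.0015,"y":-0.0015,"z":0.1,"wx":0,"wy":0,"wz":20.5},{"x":0.0015,"y":-0.0015,"z":0.12,"wx":0,"wy":0,"wz":20.5},{"x":0.0015,"y":-0.0015,"z":0.131,"wx":0,"wy":0,"wz":20.5},{"x":0.0015,"y":-0.0015,"z":0.131,"wx":0,"wy":0,"wz":20.5},{"x":0.0015,"y":-0.0015,"z":0.131,"wx":0,"wy":0,"wz":20.5}]' && python3 -m handwheel '[{"x":0,"y":0,"z":0,"wx":0,"wy":0,"wz":0},{"x":0,"y":0,"z":0,"wx":0,"wy":0,"wz":0},{"x":0,"y":0,"z":0,"wx":0,"wy":0,"wz":0},{"x":0,"y":0,"z":0,"wx":0,"wy":0,"wz":0},{"x":0,"y":0,"z":0,"wx":0,"wy":0,"wz":0},{"x":0,"y":0,"z":0,"wx":0,"wy":0,"wz":0},{"x":0,"y":0,"z":0,"wx":0,"wy":0,"wz":0},{"x":0,"y":0,"z":0,"wx":0,"wy":0,"wz":0}]' 0 25; python3 -c "
from h import *
row(.449,-.287,.15,2)"
```

```text
time: 13.28
position: [0.4751, 0.295, 0.0297]
tool_rot: [3.09, -0.559, -0.0]
ft_force: [0.1, -0.0, -0.0]
grip_width: 0.999
grip_force: 0.0
time: 13.95
position: [0.4751, 0.2967, 0.0298]
tool_rot: [-3.092, 0.556, -0.001]
ft_force: [0.4, 0.7, 1.4]
grip_width: 0.57
grip_force: 25.0
row xyz [ 0.1789  0.5562 -0.1203] w [ -0.   -0.  -22.4] yaw now -20.4 pos [0.4751 0.2967 0.0298] t 13.95
```

```bash
python3 -m handwheel '[{"x":0,"y":0,"z":-0.02,"wx":0,"wy":0,"wz":0},{"x":0,"y":0,"z":-0.05,"wx":0,"wy":0,"wz":0},{"x":0,"y":0,"z":-0.085,"wx":0,"wy":0,"wz":-5},{"x":0,"y":0,"z":-0.12,"wx":0,"wy":0,"wz":-11},{"x":0.007,"y":0.02,"z":-0.12,"wx":0,"wy":0,"wz":-17},{"x":0.019,"y":0.058,"z":-0.12,"wx":0,"wy":0,"wz":-22.4},{"x":0.031,"y":0.096,"z":-0.12,"wx":0,"wy":0,"wz":-22.4},{"x":0.043,"y":0.134,"z":-0.12,"wx":0,"wy":0,"wz":-22.4},{"x":0.055,"y":0.172,"z":-0.12,"wx":0,"wy":0,"wz":-22.4},{"x":0.068,"y":0.21,"z":-0.12,"wx":0,"wy":0,"wz":-22.4}]' ; python3 -c "
from h import *
row(.449,-.287,.15,2)"
```

```text
time: 14.78
position: [0.4646, 0.0743, 0.1495]
tool_rot: [3.141, 0.056, -0.0]
ft_force: [1.9, -0.1, -0.5]
grip_width: 0.57
grip_force: 25.0
row xyz [-0.0285  0.3605 -0.0004] w [0. 0. 0.] yaw now 2.0 pos [0.4646 0.0743 0.1495] t 14.78
```

```bash
python3 -m handwheel '[{"x":-0.003,"y":0.04,"z":0,"wx":0,"wy":0,"wz":0},{"x":-0.006,"y":0.08,"z":0,"wx":0,"wy":0,"wz":0},{"x":-0.009,"y":0.12,"z":0,"wx":0,"wy":0,"wz":0},{"x":-0.012,"y":0.16,"z":0,"wx":0,"wy":0,"wz":0},{"x":-0.016,"y":0.2,"z":0,"wx":0,"wy":0,"wz":0},{"x":-0.02,"y":0.24,"z":0,"wx":0,"wy":0,"wz":0},{"x":-0.023,"y":0.28,"z":0,"wx":0,"wy":0,"wz":0},{"x":-0.026,"y":0.32,"z":0,"wx":0,"wy":0,"wz":0},{"x":-0.028,"y":0.345,"z":0,"wx":0,"wy":0,"wz":0},{"x":-0.028,"y":0.356,"z":0,"wx":0,"wy":0,"wz":0}]' && python3 -m handwheel '[{"x":0,"y":0,"z":0,"wx":0,"wy":0,"wz":0},{"x":0,"y":0,"z":0,"wx":0,"wy":0,"wz":0},{"x":0,"y":0,"z":0,"wx":0,"wy":0,"wz":0}]';python3 -c "
from h import *
d=cam('wrist');row(.449,-.287,.0118,2);np.save('w7.npy',d['world_to_cam'])
print(proj(d,(.449,-.287,.008)))
crop(d,200,120,440,300,3,'w7.png')"
```

```text
time: 15.62
position: [0.4481, -0.2856, 0.1493]
tool_rot: [3.14, 0.045, -0.002]
ft_force: [-1.2, 0.1, -0.5]
grip_width: 0.574
grip_force: 25.0
time: 15.87
position: [0.4505, -0.2782, 0.1494]
tool_rot: [-3.14, -0.06, 0.001]
ft_force: [-0.4, 0.2, -1.0]
grip_width: 0.573
grip_force: 25.0
row xyz [-0.0019  0.0089  0.1377] w [-0.1  0.   0.2] yaw now 2.2 pos [ 0.4506 -0.2782  0.1495] t 15.92
[327.24239282 185.22064921]
```

View pics/w7.png

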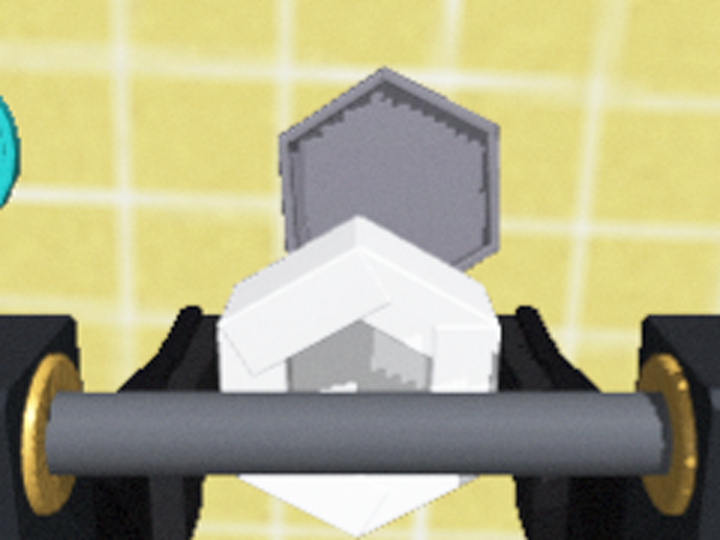

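The hex mould is held flats-parallel to its tray. The tray's centre is at crop (390,188), about 2.5 px from the prediction, so I correct and lower.

```bash
python3 -m handwheel '[{"x":0,"y":0.006,"z":0.03,"wx":0,"wy":0,"wz":0},{"x":0,"y":0.0115,"z":0.065,"wx":0,"wy":0,"wz":0},{"x":0,"y":0.0115,"z":0.1,"wx":0,"wy":0,"wz":0},{"x":0,"y":0.0115,"z":0.12,"wx":0,"wy":0,"wz":0},{"x":0,"y":0.0115,"z":0.13,"wx":0,"wy":0,"wz":0},{"x":0,"y":0.0115,"z":0.136,"wx":0,"wy":0,"wz":0},{"x":0,"y":0.0115,"z":0.138,"wx":0,"wy":0,"wz":0},{"x":0,"y":0.0115,"z":0.139,"wx":0,"wy":0,"wz":0},{"x":0,"y":0.0115,"z":0.139,"wx":0,"wy":0,"wz":0},{"x":0,"y":0.0115,"z":0.139,"wx":0,"wy":0,"wz":0}]'
```

```text
time: 16.75
position: [0.4514, -0.2929, 0.012]
tool_rot: [3.139, 0.055, 0.004]
ft_force: [0.3, 0.1, -0.2]
grip_width: 0.573
grip_force: 25.0
```

```bash
python3 -m handwheel '[{"x":0,"y":-0.0025,"z":0,"wx":0,"wy":0,"wz":0},{"x":0,"y":-0.0025,"z":0,"wx":0,"wy":0,"wz":0},{"x":0,"y":-0.0025,"z":0.0015,"wx":0,"wy":0,"wz":0},{"x":0,"y":-0.0025,"z":0.0015,"wx":0,"wy":0,"wz":0}]'
```

```text
time: 17.08
position: [0.4511, -0.2904, 0.0117]
tool_rot: [3.14, 0.055, 0.002]
ft_force: [-2.9, 1.2, 14.3]
grip_width: 0.57
grip_force: 25.0
```

```bash
python3 -m handwheel '[{"x":0,"y":0,"z":-0.001,"wx":0,"wy":0,"wz":0},{"x":0,"y":0,"z":-0.001,"wx":0,"wy":0,"wz":0},{"x":0,"y":0,"z":-0.001,"wx":0,"wy":0,"wz":0},{"x":0,"y":0,"z":-0.001,"wx":0,"wy":0,"wz":0},{"x":0,"y":0,"z":-0.01,"wx":0,"wy":0,"wz":0},{"x":0,"y":0,"z":-0.04,"wx":0,"wy":0,"wz":0},{"x":0,"y":0,"z":-0.08,"wx":0,"wy":0,"wz":0},{"x":0,"y":0,"z":-0.12,"wx":0,"wy":0,"wz":0},{"x":0,"y":0,"z":-0.15,"wx":0,"wy":0,"wz":0},{"x":0,"y":0,"z":-0.15,"wx":0,"wy":0,"wz":0}]' 0.087 25; python3 -c "
from h import *
d=cam('wrist');row(.475,.2945,.16,7)
crop(d,200,120,440,300,3,'w8.png')"
```

```text
time: 17.92
position: [0.4542, -0.292, 0.1671]
tool_rot: [3.134, 0.055, 0.017]
ft_force: [0.5, 0.8, 0.1]
grip_width: 0.999
grip_force: 0.0
row xyz [ 0.0428 -0.5845  0.0014] w [ 0.3 -0.4 -5. ] yaw now 2.0 pos [ 0.4527 -0.2911  0.1638] t 17.97
```

View pics/w8.png

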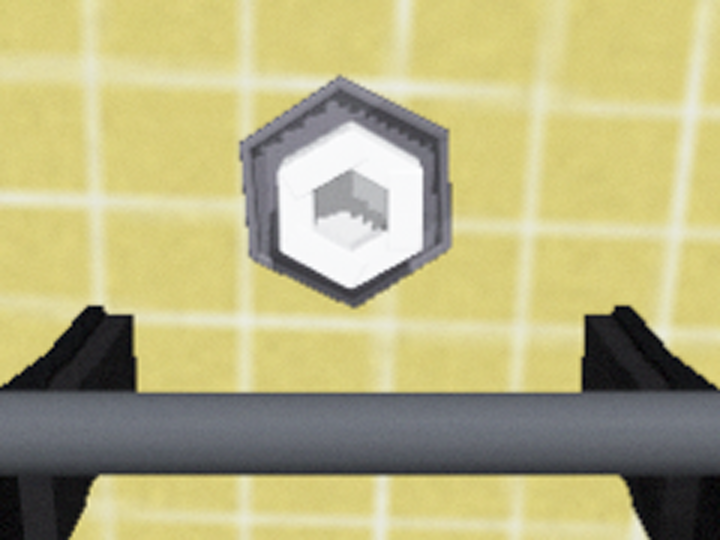

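The hex mould is in its tray, within the rim. Now the square.

```bash
python3 -m handwheel '[{"x":0.003,"y":-0.04,"z":0,"wx":0,"wy":0,"wz":-3.5},{"x":0.006,"y":-0.08,"z":0,"wx":0,"wy":0,"wz":-3.5},{"x":0.009,"y":-0.12,"z":0,"wx":0,"wy":0,"wz":-3.5},{"x":0.012,"y":-0.16,"z":0,"wx":0,"wy":0,"wz":-3.5},{"x":0.015,"y":-0.2,"z":0,"wx":0,"wy":0,"wz":-3.5},{"x":0.018,"y":-0.24,"z":0,"wx":0,"wy":0,"wz":-3.5},{"x":0.021,"y":-0.28,"z":0,"wx":0,"wy":0,"wz":-3.5},{"x":0.024,"y":-0.32,"z":0,"wx":0,"wy":0,"wz":-3.5},{"x":0.027,"y":-0.36,"z":0,"wx":0,"wy":0,"wz":-3.5},{"x":0.03,"y":-0.4,"z":0,"wx":0,"wy":0,"wz":-3.5}]'; python3 -c "
from h import *
row(.475,.2945,.16,5.5)"
```

```text
time: 18.8
position: [0.4651, 0.1127, 0.1583]
tool_rot: [3.137, 0.151, -0.002]
ft_force: [1.5, -0.2, 0.5]
grip_width: 0.997
grip_force: 0.0
row xyz [ 0.0273 -0.18   -0.0018] w [0.  0.1 0. ] yaw now 5.5 pos [0.4651 0.1127 0.1583] t 18.8
```

```bash
python3 -m handwheel '[{"x":0.006,"y":-0.04,"z":0,"wx":0,"wy":0,"wz":0},{"x":0.012,"y":-0.08,"z":0,"wx":0,"wy":0,"wz":0},{"x":0.018,"y":-0.12,"z":0,"wx":0,"wy":0,"wz":0},{"x":0.023,"y":-0.155,"z":0,"wx":0,"wy":0,"wz":0},{"x":0.026,"y":-0.175,"z":0,"wx":0,"wy":0,"wz":0},{"x":0.026,"y":-0.175,"z":0,"wx":0,"wy":0,"wz":0},{"x":0.026,"y":-0.175,"z":0,"wx":0,"wy":0,"wz":0},{"x":0.026,"y":-0.175,"z":0,"wx":0,"wy":0,"wz":0}]'; python3 -c "
from h import *
d=cam('wrist');row(.475,.2945,.0075,5.5);np.save('w9.npy',d['world_to_cam'])
for P in [(.475,.2945,.022),(.475,.2945,.004)]:print(proj(d,P))
crop(d,240,130,400,250,5,'w9.png')"
```

```text
time: 19.47
position: [0.475, 0.2862, 0.158]
tool_rot: [3.136, 0.149, -0.003]
ft_force: [0.1, -0.5, 0.3]
grip_width: 0.998
grip_force: 0.0
row xyz [ 0.0006 -0.009   0.1508] w [ 0.1  0.1 -0.1] yaw now 5.4 pos [0.4754 0.2858 0.1583] t 19.52
[309.98956882 183.97617217]
[310.45002801 180.16035154]
```

View pics/w9.png

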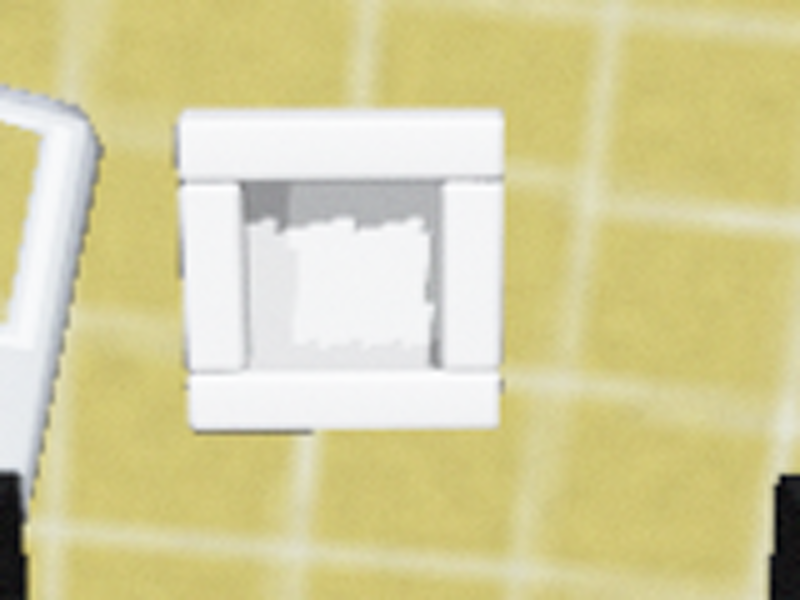

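The square is aligned with the fingers, centred at crop (342,272). The white stencil sheet is close on the left, so I descend with a reduced opening of 78 mm.

```bash
python3 -m handwheel '[{"x":0,"y":-0.005,"z":0.01,"wx":0,"wy":0,"wz":0},{"x":0,"y":-0.01,"z":0.04,"wx":0,"wy":0,"wz":0},{"x":0,"y":-0.01,"z":0.07,"wx":0,"wy":0,"wz":0},{"x":0,"y":-0.01,"z":0.09,"wx":0,"wy":0,"wz":0},{"x":0,"y":-0.01,"z":0.09,"wx":0,"wy":0,"wz":0},{"x":0,"y":-0.01,"z":0.09,"wx":0,"wy":0,"wz":0}]' 0.078; python3 -c "
from h import *
row(.4745,.2955,.0105,5.5)"
```

```text
time: 20.02
position: [0.4737, 0.2964, 0.0679]
tool_rot: [3.137, 0.149, -0.004]
ft_force: [-0.1, 0.8, 0.0]
grip_width: 0.894
grip_force: 0.0
row xyz [0.0009 0.0009 0.0574] w [ 0.1  0.1 -0.1] yaw now 5.4 pos [0.4737 0.2964 0.0679] t 20.02
```

```bash
python3 -m handwheel '[{"x":0.0005,"y":0.0005,"z":0.025,"wx":0,"wy":0,"wz":0},{"x":0.0005,"y":0.0005,"z":0.045,"wx":0,"wy":0,"wz":0},{"x":0.0005,"y":0.0005,"z":0.055,"wx":0,"wy":0,"wz":0},{"x":0.0005,"y":0.0005,"z":0.0575,"wx":0,"wy":0,"wz":0},{"x":0.0005,"y":0.0005,"z":0.0575,"wx":0,"wy":0,"wz":0},{"x":0.0005,"y":0.0005,"z":0.0575,"wx":0,"wy":0,"wz":0}]' && python3 -m handwheel '[{"x":0,"y":0,"z":0,"wx":0,"wy":0,"wz":0},{"x":0,"y":0,"z":0,"wx":0,"wy":0,"wz":0},{"x":0,"y":0,"z":0,"wx":0,"wy":0,"wz":0},{"x":0,"y":0,"z":0,"wx":0,"wy":0,"wz":0},{"x":0,"y":0,"z":0,"wx":0,"wy":0,"wz":0},{"x":0,"y":0,"z":0,"wx":0,"wy":0,"wz":0}]' 0 30; python3 -c "
from h import *
row(.626,-.197,.13,-17)"
```

```text
time: 20.52
position: [0.4759, 0.2978, 0.0131]
tool_rot: [-3.137, -0.151, -0.003]
ft_force: [0.5, 0.1, -0.1]
grip_width: 0.898
grip_force: 0.0
time: 21.02
position: [0.4755, 0.2976, 0.0125]
tool_rot: [-3.138, -0.151, -0.002]
ft_force: [-0.7, -0.1, 5.6]
grip_width: 0.756
grip_force: 30.0
row xyz [ 0.1025  0.5067 -0.1175] w [-0.  -0.1 22.5] yaw now 5.5 pos [0.4755 0.2976 0.0125] t 21.02
```

```bash
python3 -m handwheel '[{"x":0,"y":0,"z":-0.01,"wx":0,"wy":0,"wz":0},{"x":0,"y":0,"z":-0.03,"wx":0,"wy":0,"wz":0},{"x":0,"y":0,"z":-0.06,"wx":0,"wy":0,"wz":0},{"x":0,"y":0,"z":-0.09,"wx":0,"wy":0,"wz":0},{"x":0,"y":0,"z":-0.125,"wx":0,"wy":0,"wz":3},{"x":0.006,"y":0.03,"z":-0.135,"wx":0,"wy":0,"wz":8},{"x":0.012,"y":0.06,"z":-0.135,"wx":0,"wy":0,"wz":13},{"x":0.02,"y":0.1,"z":-0.135,"wx":0,"wy":0,"wz":18},{"x":0.028,"y":0.14,"z":-0.135,"wx":0,"wy":0,"wz":22},{"x":0.036,"y":0.18,"z":-0.135,"wx":0,"wy":0,"wz":22}]'; python3 -c "
from h import *
row(.626,-.197,.145,-16.5)"
```

```text
time: 21.85
position: [0.5279, 0.1199, 0.1471]
tool_rot: [3.108, -0.454, 0.0]
ft_force: [1.3, 0.6, -2.3]
grip_width: 0.755
grip_force: 30.0
row xyz [0.1846 0.2756 0.0022] w [ 0.  -0.  -0.1] yaw now -16.6 pos [0.5279 0.1199 0.1471] t 21.85
```

```bash
python3 -m handwheel '[{"x":0.022,"y":0.033,"z":0,"wx":0,"wy":0,"wz":0},{"x":0.044,"y":0.066,"z":0,"wx":0,"wy":0,"wz":0},{"x":0.066,"y":0.099,"z":0,"wx":0,"wy":0,"wz":0},{"x":0.088,"y":0.132,"z":0,"wx":0,"wy":0,"wz":0},{"x":0.11,"y":0.165,"z":0,"wx":0,"wy":0,"wz":0},{"x":0.132,"y":0.198,"z":0,"wx":0,"wy":0,"wz":0},{"x":0.154,"y":0.231,"z":0,"wx":0,"wy":0,"wz":0},{"x":0.172,"y":0.257,"z":0,"wx":0,"wy":0,"wz":0},{"x":0.182,"y":0.271,"z":0,"wx":0,"wy":0,"wz":0},{"x":0.182,"y":0.271,"z":0,"wx":0,"wy":0,"wz":0}]' && python3 -m handwheel '[{"x":0,"y":0,"z":0,"wx":0,"wy":0,"wz":0},{"x":0,"y":0,"z":0,"wx":0,"wy":0,"wz":0},{"x":0,"y":0,"z":0,"wx":0,"wy":0,"wz":0}]';python3 -c "
from h import *
d=cam('wrist');row(.626,-.197,.0165,-16.5);np.save('wa.npy',d['world_to_cam'])
print(proj(d,(.626,-.197,.008)))
crop(d,200,110,440,290,3,'wa.png')"
```

```text
time: 22.68
position: [0.625, -0.1968, 0.146]
tool_rot: [3.105, -0.462, -0.001]
ft_force: [-0.2, -0.6, -1.1]
grip_width: 0.76
grip_force: 30.0
time: 22.93
position: [0.6255, -0.1876, 0.1467]
tool_rot: [-3.109, 0.446, 0.001]
ft_force: [-0.2, 0.3, -1.1]
grip_width: 0.753
grip_force: 30.0
row xyz [0.003  0.0088 0.1303] w [-0.   0.   0.2] yaw now -16.3 pos [ 0.6256 -0.1878  0.1468] t 22.98
[327.12057455 181.33868351]
```

View pics/wa.png

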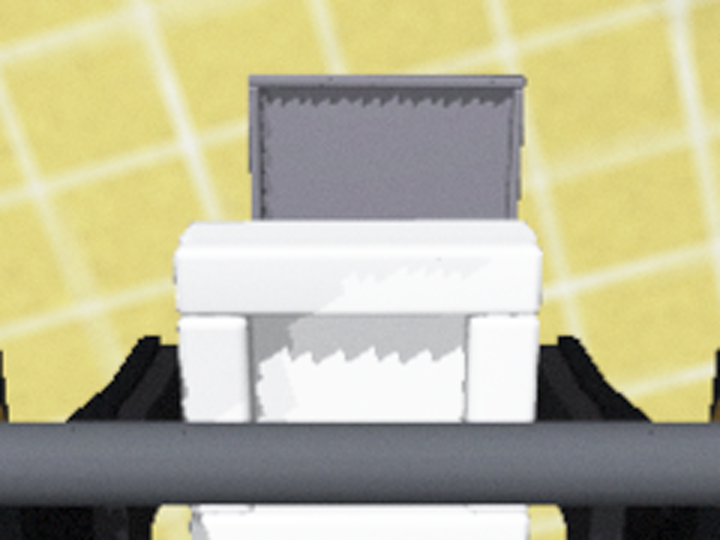

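```bash
python3 - <<'E'
from h import *
d=cam('wrist');s=ctrl.get_state()
M=R.from_rotvec(s["tool_rot"]).as_matrix()
f=lambda p,z:ray(d,np.array(p)/3+(200,110),z)
a,b=f((249,75),.008),f((526,76),.008);v=b-a;yaw=np.degrees(np.arctan2(v[1],v[0]))+90
n=np.array([np.cos(np.radians(yaw)),np.sin(np.radians(yaw)),0]);c=(a+b)/2-n*.046
print("edge",np.hypot(*v[:2]),"yaw",yaw,"centre",c)
m=(f((178,249),s['position'][2]+.0095)+f((541,249),s['position'][2]+.0095))/2
print("mould far edge mid in tool",M.T@(m-s['position']), "width",f((541,249),.156)-f((178,249),.156))
row(*c[:2],.0165,yaw)
E
```

```text
edge 0.09126342705175079 yaw -16.53251029177879 centre [ 0.62629558 -0.19908404  0.008     ]
mould far edge mid in tool [ 0.02997831  0.00095961 -0.00949987] width [-0.01800841 -0.06144452  0.        ]
row xyz [0.0037 0.0104 0.1304] w [-0.  -0.   0.2] yaw now -16.4 pos [ 0.6256 -0.1881  0.1469] t 23.03
```

```bash
python3 -m handwheel '[{"x":0.003,"y":0.005,"z":0.03,"wx":0,"wy":0,"wz":0},{"x":0.005,"y":0.008,"z":0.06,"wx":0,"wy":0,"wz":0},{"x":0.005,"y":0.008,"z":0.085,"wx":0,"wy":0,"wz":0},{"x":0.005,"y":0.008,"z":0.105,"wx":0,"wy":0,"wz":0},{"x":0.005,"y":0.008,"z":0.115,"wx":0,"wy":0,"wz":0},{"x":0.005,"y":0.008,"z":0.118,"wx":0,"wy":0,"wz":0},{"x":0.005,"y":0.008,"z":0.118,"wx":0,"wy":0,"wz":0},{"x":0.005,"y":0.008,"z":0.118,"wx":0,"wy":0,"wz":0}]';python3 -c "
from h import *
row(.6282,-.1986,.0165,-16.5)"
```

```text
time: 23.7
position: [0.6293, -0.199, 0.0302]
tool_rot: [3.109, -0.45, 0.004]
ft_force: [1.1, -0.3, -0.1]
grip_width: 0.755
grip_force: 30.0
row xyz [-0.0012 -0.0001  0.0137] w [-0.  -0.1  0. ] yaw now -16.5 pos [ 0.6293 -0.199   0.0302] t 23.7
```

```bash
python3 -m handwheel '[{"x":-0.001,"y":0,"z":0.005,"wx":0,"wy":0,"wz":0},{"x":-0.001,"y":0,"z":0.009,"wx":0,"wy":0,"wz":0},{"x":-0.001,"y":0,"z":0.012,"wx":0,"wy":0,"wz":0},{"x":-0.001,"y":0,"z":0.0135,"wx":0,"wy":0,"wz":0},{"x":-0.001,"y":0,"z":0.0145,"wx":0,"wy":0,"wz":0},{"x":-0.001,"y":0,"z":0.0145,"wx":0,"wy":0,"wz":0}]'
```

```text
time: 24.2
position: [0.6274, -0.199, 0.0165]
tool_rot: [3.109, -0.451, 0.001]
ft_force: [-4.2, 1.1, 10.0]
grip_width: 0.751
grip_force: 30.0
```

Contact came at exactly the floor height. I release, lift clear, and check.

```bash
python3 -m handwheel '[{"x":0,"y":0,"z":-0.001,"wx":0,"wy":0,"wz":0},{"x":0,"y":0,"z":-0.001,"wx":0,"wy":0,"wz":0},{"x":0,"y":0,"z":-0.001,"wx":0,"wy":0,"wz":0},{"x":0,"y":0,"z":-0.001,"wx":0,"wy":0,"wz":0},{"x":0,"y":0,"z":-0.01,"wx":0,"wy":0,"wz":0},{"x":0,"y":0,"z":-0.04,"wx":0,"wy":0,"wz":0},{"x":0,"y":0,"z":-0.08,"wx":0,"wy":0,"wz":0},{"x":0,"y":0,"z":-0.12,"wx":0,"wy":0,"wz":0},{"x":0,"y":0,"z":-0.15,"wx":0,"wy":0,"wz":0},{"x":0,"y":0,"z":-0.15,"wx":0,"wy":0,"wz":0}]' 0.087; python3 -m handwheel '[{"x":0,"y":0,"z":-0.04,"wx":0,"wy":0,"wz":0},{"x":0,"y":0,"z":-0.08,"wx":0,"wy":0,"wz":0},{"x":0,"y":0,"z":-0.12,"wx":0,"wy":0,"wz":0},{"x":0,"y":0,"z":-0.12,"wx":0,"wy":0,"wz":0},{"x":0,"y":0,"z":-0.12,"wx":0,"wy":0,"wz":0}]'; python3 -c "
from h import *
crop(cam('wrist'),0,0,640,400,1.2,'wb.png')"
```

```text
time: 25.03
position: [0.6316, -0.1998, 0.1734]
tool_rot: [3.107, -0.45, 0.022]
ft_force: [1.8, 0.2, 1.6]
grip_width: 0.999
grip_force: 0.0
time: 25.45
position: [0.6287, -0.199, 0.2882]
tool_rot: [3.108, -0.45, 0.011]
ft_force: [-0.1, 0.0, -0.3]
grip_width: 1.003
grip_force: 0.0
```

View pics/wb.png

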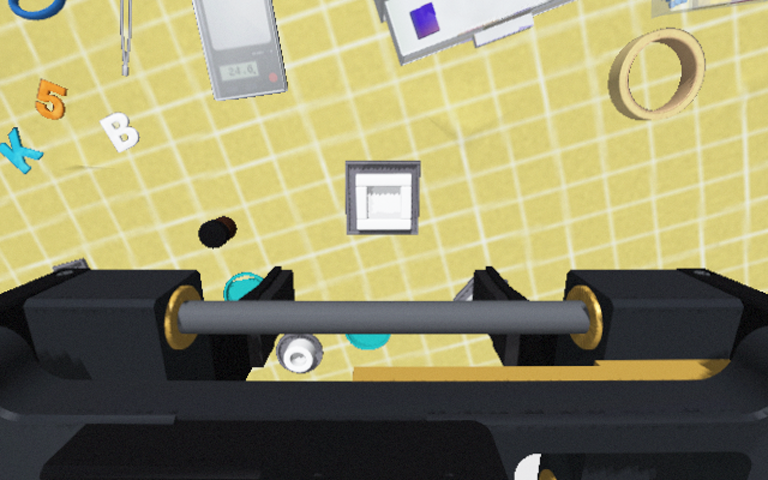

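The square sits inside its rim at (383,198) and the round in its tray at (300,352). One last overview follows.

```bash
python3 -c "
from h import *
crop(cam('scene'),190,130,420,330,3,'end.png')"
```

```text
(no output)
```

View pics/end.png

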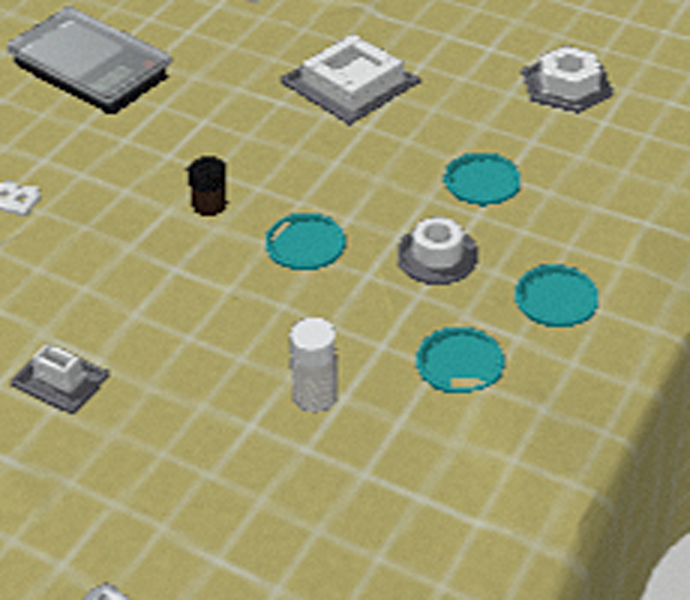

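All four moulds are flat in their own trays: square (350,75), hex (570,75), round (438,245) and bar (58,370). The vial and jar have not moved.

```bash
python3 -c "
from bench import ctrl
print(ctrl.close_job())"
```

```text
the job is handed in; nothing more can be done
None
```

The job is handed in: all four moulds sit flat and cavity up in their own grey trays, none tipped on the way, and the vial and jar still stand where they were; it took about 26 s of the 99 s allowed, and the hand-in call returned no verdict.

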